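Slide a tray of standing pins up on to the bench scale and record its weight

ROBOT

A 6-joint arm with a two-finger parallel gripper is mounted at the origin on the work surface. World frame = base frame: x ahead of the robot, y to its left, z up, the work surface at z = 0. Lengths are in mm, angles in degrees, forces in N, time in s.
With the tool pointing down it reaches from about 300 to 850 mm from the base axis. Payload 4.2 kg.
Tool frame: the origin (TCP) lies at the very end of the fingers, on their centre line; the grasp point (between the pads) lies 19 mm behind it (env.grip_point_offset is the distance from the TCP to the grasp point, in mm); z points along the fingers, y is the line along which they close (so a half turn about z gives the same grasp; the last joint's range is limited). The gripper opens to 91 mm and grips with 3 to 60 N. Pads are 32 mm wide; open, the fingers measure 118 mm over their backs; the gripper's body (76 mm by 178 mm) begins 60 mm behind the grasp point.
Start: joints at [-70.588, 18.312, 89.639, -0, 72.044, -1.146], TCP at [201.916, -538.399, 213.976] pointing down, gripper open.
Joint ranges: [-177.97, 177.97], [-48.28, 115.42], [12.27, 149.76], [-77.06, 257.06], [2.81, 150.46], [-146.56, 146.56]. Speed limits (degrees/s): [147.25, 147.25, 180, 180, 180, 180].

INTERFACE

Orientations are given as [roll, pitch, yaw] about the fixed x, y, z axes, in that order (R = Rz(yaw) Ry(pitch) Rx(roll)).
In Python, from workcell import env gives the robot as it stands. The module is installed in compiled form; this text tells all that it offers.
- The arm moves only by the tool arm_command, never from a script. Its argument "rows" is a list of rows, each an object with "delta_pos": the shift along the tool's x, y, z in mm, a list of three; "roll": the turn about the tool's z in units of 5 degrees (1.0 is 5 degrees); "jaw": the opening in per cent of the stroke, from 0 (shut) to 100 (fully open). A call has 1 to 20 rows; each row is the pose to reach, as a shift and turn from the pose commanded when the call began, along the tool's axes at that moment; what a row does not reach only later rows make up. A row lasts 1/12 s, in which the tool goes at most 41.7 mm and 7.16 degrees, less where a joint would pass 70% of its speed; a pose out of reach is approached as far as the arm can. A call with a gripper value outside its range is refused whole. The fingers move at their own pace and stop on an object; "squeeze" is the grip in N (left out, the last holds). Time passes only in rows, so rows that repeat a pose let the fingers close. It gives the time, the measured TCP pose, the force, the opening and the grip force at its end, in the units of the state.
- env.state(): the state, without advancing time (a new reading comes with each control period).
- env.grab_frame(name): name is "scene" or "top"; returns a dict with "img" (400x640x3 uint8, blue, green, red), "z_map" (400x640 float32, mm along the optical axis (not along the pixel's ray), 0 where there is no reading), "fov_y" (degrees; the focal length in pixels is half the picture's height over the tangent of half this angle, whatever the lens; pixels are square), "cx", "cy" (the principal point, pixels), "R" (3x3) and "t" (3): a world point X has camera coordinates R X + t. Camera axes: x right, y down, z forward; pixel columns grow to the right and rows downward; lengths in mm; the calibration is good to about 2 mm. A picture is of the moment at which its call begins.
- env.job_done(): hands the job in; it is judged then, once.
The state is a dict: "time_s": time; "qpos": joint angles; "qvel": joint speeds; "effort": joint torques, N m; "ee_pos": TCP position; "ee_rot": TCP orientation; "force": force on the tool from outside, world axes, zero at the start; "torque": the same for the moment, N m; "gripper_width": finger opening in mm; "gripper_force": force on a finger pad.
Only numpy, scipy, OpenCV 4.12 (cv2) and the standard library are available. Lean on these libraries where they do the work, as an engineer would, in place of code of your own. Each camera call takes 0.05 s, during which the arm holds its last target. There are 200 camera calls.

TASK

Slide the tray of standing pins off the loading shelf and up over the step on to the scale's pan, keeping it on the metal as it crosses (resting on shelf and pan together, never carried through the air), without toppling a pin or catching the pan's edge. Push it on, flat and square, until you feel it meet the rubber buffers of the guard at the far end of the pan, let go, then press the indicator's record key fully down and let it up again. It is a 2 kg scale: never push on it or its buffers harder than that, and leave the other things on the bench where they are.

Things in the scene. Friction and masses are not known exactly. Their poses are not given: they have to be found in the camera images.
- tray: open sheet-metal parts tray, 160 long (x) x 110 wide (y) x 26 mm tall, walls and floor 3 mm, flat underside with square edges, 0.24 to 0.38 kg, four pins standing loose in its front half. Origin: centre of the underside; x to its nose, the end that goes first on to the scale; z up. Starts on the shelf, nose to the scale, up to 0.08 rad askew. An upright black grip stands on its rear wall.
- tray_grip (a point): where fingers close on the tray's upright grip: a rigid block 10 mm thick (along x), 58 mm wide (along y), from 18 to 64 mm above the tray's underside. This point is its middle, 49 mm above the underside and 78.5 mm behind the tray's centre; axes as the tray. The nearest pin is 65 mm ahead of the grip's front face.
- tray_nose (a point): middle of the lower front edge of the tray, 80 mm ahead of its centre; axes as the tray
- tray_heel (a point): middle of the lower rear edge of the tray, 80 mm behind its centre; axes as the tray
- pin0: turned steel pin standing upright in the tray, loose: 18 mm across for 30 mm, then 13 mm across, 52 mm tall, 45 g; falls over at a lean of about 0.35 rad. Origin: centre of its foot; z up along the pin
- pin1: turned steel pin standing upright in the tray, loose: 18 mm across for 30 mm, then 13 mm across, 52 mm tall, 45 g; falls over at a lean of about 0.35 rad. Origin: centre of its foot; z up along the pin
- pin2: turned steel pin standing upright in the tray, loose: 18 mm across for 30 mm, then 13 mm across, 52 mm tall, 45 g; falls over at a lean of about 0.35 rad. Origin: centre of its foot; z up along the pin
- pin3: turned steel pin standing upright in the tray, loose: 18 mm across for 30 mm, then 13 mm across, 52 mm tall, 45 g; falls over at a lean of about 0.35 rad. Origin: centre of its foot; z up along the pin
- scale: low bench scale with a flat stainless weighing pan, 220 mm long (its x) x 190 mm wide (its y), pan 12 mm thick with its top 62 mm above the bench; fixed, rigid; weighs up to 2 kg. Origin: on the bench under the middle of the pan; x points away from the loading shelf towards the guard; z up.
- pan_edge (a point): middle of the pan's upper edge on the loading shelf's side, 110 mm before the pan's centre; axes as the scale
- guard: upstanding metal guard across the far end of the pan, full pan width, 38 mm above the pan, fixed to it; near face 106 mm beyond the pan's centre along the scale's x. Out of it stand two black rubber buffers, 18 mm across, 40 mm either side of the middle, 15 mm above the pan, both screwed out equally, somewhere between 5 and 17 mm, not told: the tray's nose meets them first. Origin as the scale's.
- guard_face (a point): middle of the guard's near face, 8 mm above the pan (the buffers stand out from this face); axes as the scale
- shelf: loading shelf: flat metal sheet, 190 mm long (its x, towards the scale) x 170 mm wide, on four levelling feet; its top is 57 mm above its origin and 4 to 8 mm lower than the pan, with a gap of 6 to 14 mm to the pan's edge; fixed. Origin: centre of its underside; x towards the scale.
- shelf_edge (a point): middle of the shelf's upper edge on the scale's side; axes as the shelf
- key (a joint): record key of the scale's indicator, a round sprung key 24 mm across on the console's top, its travel 5 mm straight down: 0 = up, 0.005 = fully down, which takes about 4 N; springs back
- key_top (a point): middle of the record key's top face (z up), 51 mm above the bench before it is pressed; a collar 40 mm across round the key ends 9 mm lower; the console's raised rear half begins 31 mm behind this point (+x of the console)
- indicator: grey indicator console standing on the bench beside the scale, 100 x 110 mm; its front half is 30 mm high and carries the key, its rear half with the display is 62 mm high; fixed. Origin: centre of its underside; the front is its -x
- oil_can: round oil bottle, 52 mm across, 130 mm tall, stays where it is. Origin: its underside, about the middle
- caliper: digital caliper lying flat, about 170 mm long, stays where it is. Origin: its underside, about the middle
- wrench: open-ended wrench lying flat, 180 mm long, stays where it is. Origin: its underside, about the middle
- bent_bar: bent round bar, 10 mm thick, about 190 mm long, stays where it is. Origin: its underside, about the middle
- nut_cup: open steel cup, 68 mm across, 50 mm tall, stays where it is. Origin: its underside, about the middle
Not all that is in view belongs to the job. Of the things that look like the tray, the smallest one is meant.

How it is judged:
By the outcome, as a careful person would: the job done as asked, in the order asked, and still so for the second after the job is handed in, with the robot touching nothing.
It also fails if it takes over 69 s, if anything falls off the work surface, if the arm or the gripper's body presses on something with over 40 N, if the wrist force passes 120 N, or if a joint passes its speed limit or range.

## Working session

There is one attempt and no reset: what is moved stays moved. The work goes in short steps, Python scripts to look and compute and a tool call to move; the robot and the scene stay as the last step left them, time stands still between calls to the robot, and variables do not carry over. Pictures are saved under pics/ and viewed, at most 10 in all, crops included, and the job is handed in when it is done.

Besides the shell and the picture viewer there is one more tool, called after "Emit:" as name(argument=value, ...), one argument or row to a line, values as JSON. arm_command: Moves the arm, as the interface text tells. Its arguments: {"type":"object","properties":{"rows":{"type":"array"},"squeeze":{"type":"number"}},"required":["rows"]}

```bash
mkdir -p pics
cat > h.py <<'E'
import numpy as np, cv2
from workcell import env
def grab(n,save=True):
    f=env.grab_frame(n); np.savez(f'pics/{n}.npz',**f)
    return f
def world(f):
    h,w=f['z_map'].shape; F=h/2/np.tan(np.radians(f['fov_y'])/2)
    u,v=np.meshgrid(np.arange(w),np.arange(h)); z=f['z_map']
    P=np.stack([(u-f['cx'])/F*z,(v-f['cy'])/F*z,z],-1)
    return (P-f['t'])@f['R']   # R^T (P-t)
def pix(f,X):
    h=f['z_map'].shape[0]; F=h/2/np.tan(np.radians(f['fov_y'])/2)
    c=np.array(X)@f['R'].T+f['t']; return c[...,:2]/c[...,2:]*F+[f['cx'],f['cy']]
E
python3 - <<'E'
from h import *
for n in('top','scene'):
    f=grab(n); cv2.imwrite(f'pics/{n}0.png',f['img']); print(n,f['fov_y'],f['cx'],f['cy'],-f['R'].T@f['t'],f['R'].round(2).tolist())
print(env.state())
E
```

```text
top 44.63681590962555 324.59599724707317 205.64930597076798 [ 292.5846275    73.29739985 1673.39793749] [[-0.02, -1.0, -0.0], [-0.99, 0.02, -0.14], [0.14, -0.0, -0.99]]
scene 45.648138728682255 324.1357752591457 204.300310841641 [1106.72275569 -685.13903514  868.87178813] [[0.81, 0.58, -0.02], [0.34, -0.51, -0.79], [-0.47, 0.63, -0.61]]
{'time_s': 0.1, 'qpos': array([-7.05884089e+01,  1.83465151e+01,  8.96984631e+01,  5.15472339e-04,
        7.20430623e+01, -1.14552339e+00]), 'qvel': array([ 0.02383952, -0.06074702, -0.12670388, -0.10754708, -0.00861317,
       -0.03440246]), 'effort': array([ 7.45602647e-04, -4.13331306e+01, -2.32509220e+01,  7.28800753e-02,
        4.21583815e-02, -4.26188262e-05]), 'ee_pos': array([ 201.76667416, -537.96726018,  213.22547093]), 'ee_rot': array([-1.79911987e+02, -2.25010848e-03,  2.05569535e+01]), 'force': array([ 1.07544618,  0.54941274, -0.09237765]), 'torque': array([ 0.00996026,  0.03385541, -0.02906442]), 'gripper_force': 0.0, 'gripper_width': 91.59203185699616}
```

View pics/top0.png

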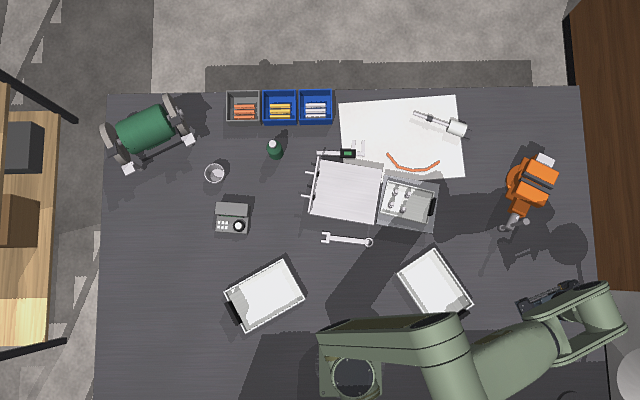

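View pics/scene0.png

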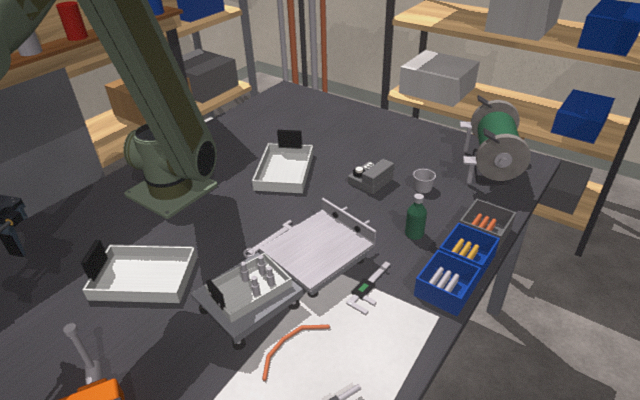

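Run:
```python
from h import *
f=dict(np.load('pics/top.npz')); W=world(f)
c=f['img'][135:255,195:455]; c=cv2.resize(c,None,fx=3,fy=3,interpolation=cv2.INTER_CUBIC); cv2.imwrite('pics/c1.png',c)
for u,v in [(345,190),(330,200),(360,180),(410,222),(384,220),(425,190),(404,206),(432,205),(432,210),(238,226),(222,210),(312,165),(330,240),(345,155)]: print((u,v),W[v,u].round(1))
def rect(lo,hi,box,name):
    x0,x1,y0,y1=box; s=W[y0:y1,x0:x1]; m=(s[...,2]>lo)&(s[...,2]<hi)
    n,l,st,_=cv2.connectedComponentsWithStats(m.astype('uint8'),connectivity=4); k=1+st[1:,4].argmax()
    p=s[l==k]; print(name,len(p),'z',np.median(p[:,2]).round(1)); r=cv2.minAreaRect(p[:,:2].astype('float32')); print(r); print(cv2.boxPoints(r).round(1).tolist())
rect(57,68,(295,378,145,240),'pan')
rect(85,150,(415,445,180,230),'grip')
rect(75,130,(375,425,170,235),'pins')
rect(70,110,(295,330,140,225),'guard')
rect(50,75,(210,255,195,240),'console rear')
rect(25,44,(210,255,195,245),'console front')
rect(44,57,(225,255,215,240),'key')
```

```text
(345, 190) [571.9   2.1  62.5]
(330, 200) [538.3  53.2  67.1]
(360, 180) [604.1 -48.8  67.5]
(410, 222) [ 460.  -211.3   61.3]
(384, 220) [ 468.9 -125.7   56.5]
(425, 190) [ 563.3 -261.9   82.3]
(404, 206) [ 514.2 -193.8   60.6]
(432, 205) [ 507.5 -274.1  120.3]
(432, 210) [ 492.1 -274.9  113.3]
(238, 226) [459.1 362.9  48. ]
(222, 210) [512.3 414.1  62.2]
(312, 165) [6.740e+02 1.129e+02 2.000e-01]
(330, 240) [409.3  55.3   4.9]
(345, 155) [704.   -3.1  15. ]
pan 3007 z 62.1
((568.35302734375, -0.40880584716796875), (216.64671325683594, 191.1551513671875), 79.12923431396484)
[[454.1000061035156, -88.80000305175781], [641.7999877929688, -124.80000305175781], [682.5999755859375, 87.9000015258789], [494.8999938964844, 124.0]]
grip 95 z 117.7
((514.3441772460938, -278.2669372558594), (11.903635025024414, 77.46546936035156), 72.5528335571289)
[[475.6000061035156, -272.29998779296875], [549.5, -295.6000061035156], [553.0999755859375, -284.20001220703125], [479.20001220703125, -261.0]]
pins 56 z 81.8
((567.66748046875, -140.17657470703125), (46.279335021972656, 104.41401672363281), 42.47299
[... 445 characters left out ...]
0390625, 47.529701232910156), 84.79669189453125)
[[488.0, 331.5], [535.2999877929688, 327.20001220703125], [545.2999877929688, 436.6000061035156], [497.8999938964844, 440.8999938964844]]
console front 408 z 31.2
((467.83135986328125, 388.931396484375), (109.90853881835938, 55.71455383300781), 84.88117218017578)
[[435.20001220703125, 336.70001220703125], [490.70001220703125, 331.70001220703125], [500.5, 441.20001220703125], [445.0, 446.20001220703125]]
key 49 z 49.9
((463.69158935546875, 363.5127868652344), (26.855281829833984, 24.297964096069336), 84.81461334228516)
[[450.3999938964844, 351.20001220703125], [474.6000061035156, 349.0], [477.0, 375.79998779296875], [452.79998779296875, 378.0]]
```

View pics/c1.png

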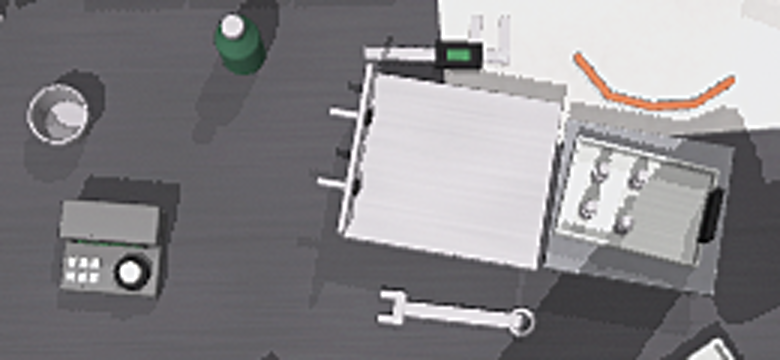

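Run:
```python
from h import *
f=dict(np.load('pics/top.npz')); g=dict(np.load('pics/scene.npz'))
a=cv2.resize(f['img'][168:238,370:445],None,fx=7,fy=7,interpolation=cv2.INTER_CUBIC)
b=cv2.resize(g['img'][240:355,185:310],None,fx=5,fy=5,interpolation=cv2.INTER_CUBIC)
cv2.imwrite('pics/c2.png',a);cv2.imwrite('pics/c3.png',b)
W=world(f); s=W[170:245,372:450]; 
# shelf surface points z 53-59 & outside tray
m=(s[...,2]>53)&(s[...,2]<59); p=s[m]; print(np.median(p[:,2]), cv2.minAreaRect(p[:,:2].astype('float32')))
W=world(g); p=W.reshape(-1,3); I=(abs(p[:,0]-530)<60)&(abs(p[:,1]+280)<40)&(p[:,2]>90)&(p[:,2]<125)
q=p[I]; print(len(q), q.mean(0), cv2.minAreaRect(q[:,:2].astype('float32')), q[:,2].max())
I=(abs(p[:,0]-550)<110)&(abs(p[:,1]+190)<110)&(p[:,2]>80)&(p[:,2]<87); q=p[I]; print(len(q),cv2.minAreaRect(q[:,:2].astype('float32')))
```

```text
56.648960476795544 ((530.753662109375, -189.11373901367188), (228.8224334716797, 180.01309204101562), 78.8351821899414)
220 [ 509.42033473 -280.46811129  111.354952  ] ((504.6256103515625, -277.7559814453125), (11.230436325073242, 60.32625198364258), 74.78013610839844) 124.67255240261173
362 ((524.7568969726562, -203.14883422851562), (164.55197143554688, 114.30378723144531), 74.65971374511719)
```

View pics/c2.png

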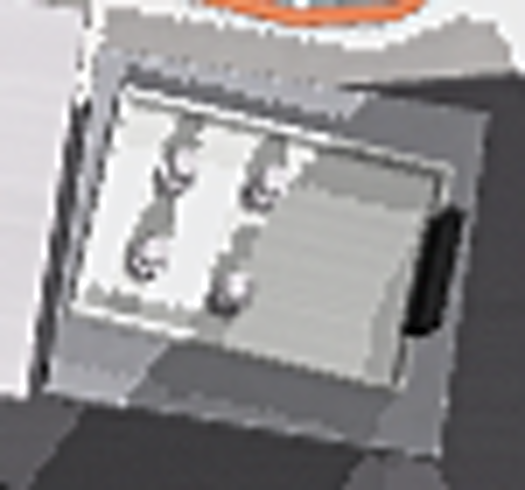

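View pics/c3.png

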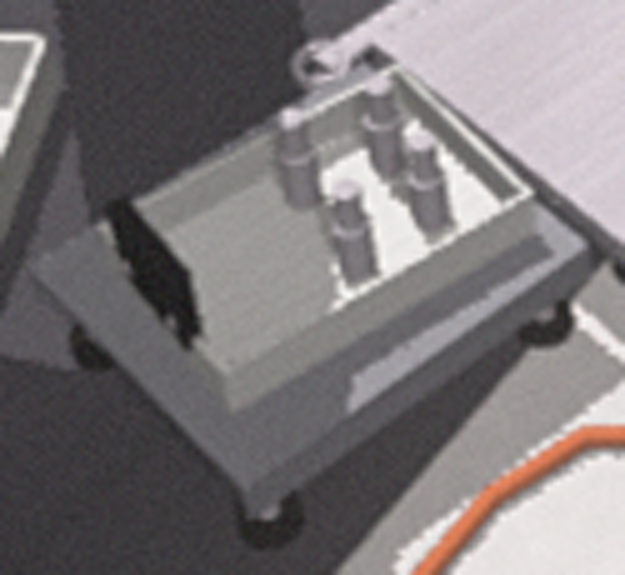

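```bash
cat >> h.py <<'E'
def ray(f,uv,z):
    h=f['z_map'].shape[0]; F=h/2/np.tan(np.radians(f['fov_y'])/2); C=-f['R'].T@f['t']
    d=np.c_[(np.array(uv)-[f['cx'],f['cy']])/F,np.ones(len(uv))]@f['R']
    return C+d*((z-C[2])/d[:,2])[:,None]
def loc(P,c,yaw):
    a=np.radians(yaw); d=np.array(P)[:,:2]-c; return np.c_[d@[np.cos(a),np.sin(a)],d@[-np.sin(a),np.cos(a)]]
E
python3 - <<'E'
from h import *
f=dict(np.load('pics/top.npz')); g=dict(np.load('pics/scene.npz'))
T=lambda p:np.array(p)/7+[370,168]; S=lambda p:np.array(p)/5+[185,240]
r=ray(f,T([(122,90),(450,165),(400,388),(73,308)]),82.5)[:,:2]; print('rim top',r.round(1).tolist(),r.mean(0))
for i,j in((1,0),(2,3),(2,1),(3,0)): d=r[j]-r[i]; print(np.hypot(*d),np.degrees(np.arctan2(d[1],d[0])))
r=ray(g,S([(400,68),(530,195),(232,408),(135,205)]),82.5)[:,:2]; print('rim scene',r.round(1).tolist(),r.mean(0))
c=(524.8,-203.1)
p=ray(g,S([(290,118),(378,88),(422,132),(345,190)]),111.5); print('pins scene',p.round(1).tolist(),loc(p,c,74.7).round(1).tolist())
p=ray(f,T([(182,138),(270,153),(152,238),(235,270)]),111.5); print('pins top',loc(p,c,74.7).round(1).tolist())
e=ray(g,S([(590,248),(250,490),(30,270)]),56.5); print('shelf scene',e.round(1).tolist())
e=ray(f,T([(105,52),(45,385),(440,458),(490,110)]),56.5); print('shelf top',e.round(1).tolist())
E
```

```text
rim top [[596.5, -138.7], [557.4, -292.4], [452.0, -263.6], [492.7, -111.8]] [ 524.64795316 -201.59469928]
158.5875647569297 75.72776705428795
157.19411398882508 74.9744956466505
109.27326713846816 -15.277426034094619
107.1910821135911 -14.544811599200512
rim scene [[496.3, -111.9], [599.3, -140.8], [572.6, -302.8], [456.3, -246.2]] [ 531.13897857 -200.43674264]
pins scene [[499.3, -185.5, 111.5], [519.2, -148.6, 111.5], [554.3, -158.5, 111.5], [549.7, -204.1, 111.5]] [[10.3, 29.3], [51.1, 19.7], [50.8, -16.6], [5.6, -24.3]]
pins top [[51.1, -30.5], [9.9, -33.6], [54.0, 18.7], [13.4, 23.9]]
shelf scene [[625.4, -132.7, 56.5], [590.7, -316.0, 56.5], [424.6, -286.7, 56.5]]
shelf top [[620.3, -134.6, 56.5], [459.3, -100.1, 56.5], [420.8, -286.4, 56.5], [588.2, -319.0, 56.5]]
```

```bash
cat >> h.py <<'E'
from scipy.spatial.transform import Rotation as Ro
def togo(X,yaw):
    s=env.state(); R=Ro.from_euler('xyz',s['ee_rot'],degrees=True)
    dy=(yaw-s['ee_rot'][2]+180)%360-180
    print('t',s['time_s'].__round__(2),'pos',s['ee_pos'].round(1),'rot',s['ee_rot'].round(2),'F',s['force'].round(2),'w',round(s['gripper_width'],1),'gf',round(s['gripper_force'],1))
    print('delta',R.inv().apply(np.array(X)-s['ee_pos']).round(1),'roll',round(-dy/5,3))
E
python3 - <<'E'
from h import *
g=dict(np.load('pics/scene.npz')); f=dict(np.load('pics/top.npz')); c=(524.7,-202.5)
for n,F in(('scene',g),('top',f)):
    p=world(F).reshape(-1,3); L=loc(p,c,74.8); I=(abs(L[:,0]-32)<40)&(abs(L[:,1])<45)&(p[:,2]>92)&(p[:,2]<114)
    A=L[I]; print(n,len(A))
    for q in [(52,19),(12,26),(51,-24),(9,-28)]:
        k=A[np.hypot(*(A-q).T)<16]; print(q,len(k),k.mean(0).round(1),k.min(0).round(1),k.max(0).round(1))
a=np.radians(74.8); X=np.array(c)+52*np.array([np.cos(a),np.sin(a)])+53.5*np.array([-np.sin(a),np.cos(a)]); print(X)
togo([*X,150],74.8)
E
```

```text
scene 215
(52, 19) 55 [50.5 20.1] [43.3 14.1] [59.3 30.1]
(12, 26) 53 [ 9.  27.2] [ 2.4 21.8] [16.7 35.1]
(51, -24) 52 [ 45.9 -22.9] [ 40.7 -28.2] [ 52.7 -13.6]
(9, -28) 55 [  4.5 -25.9] [ -1.4 -30.9] [ 11.2 -18.1]
top 64
(52, 19) 16 [53.9 24.7] [47.8 16.3] [59.3 29.5]
(12, 26) 17 [13.7 30.5] [ 7.  22.3] [18.1 36.6]
(51, -24) 16 [ 49.7 -20.6] [ 44.3 -27.1] [ 55.9 -15.1]
(9, -28) 15 [  7.1 -23.2] [ -1.3 -28.6] [ 13.7 -18.2]
[ 486.70545484 -138.29202123]
t 0.1 pos [ 201.8 -538.   213.2] rot [-179.91   -0.     20.56] F [ 1.08  0.55 -0.09] w 91.6 gf 0.0
delta [ 407.1 -274.1   63.7] roll -10.849
```

Emit:
arm_command(
  rows=[
    {"delta_pos": [494.6, -211, 63], "roll": -10.85, "jaw": 13},
    {"delta_pos": [494.6, -211, 63], "roll": -10.85, "jaw": 13},
    {"delta_pos": [494.6, -211, 63], "roll": -10.85, "jaw": 13},
    {"delta_pos": [494.6, -211, 63], "roll": -10.85, "jaw": 13},
    {"delta_pos": [494.6, -211, 63], "roll": -10.85, "jaw": 13},
    {"delta_pos": [494.6, -211, 63], "roll": -10.85, "jaw": 13},
    {"delta_pos": [494.6, -211, 63], "roll": -10.85, "jaw": 13},
    {"delta_pos": [494.6, -211, 63], "roll": -10.85, "jaw": 13},
    {"delta_pos": [494.6, -211, 63], "roll": -10.85, "jaw": 13},
    {"delta_pos": [494.6, -211, 63], "roll": -10.85, "jaw": 13},
    {"delta_pos": [494.6, -211, 63], "roll": -10.85, "jaw": 13},
    {"delta_pos": [494.6, -211, 63], "roll": -10.85, "jaw": 13},
    {"delta_pos": [494.6, -211, 63], "roll": -10.85, "jaw": 13},
    {"delta_pos": [494.6, -211, 63], "roll": -10.85, "jaw": 13},
    {"delta_pos": [494.6, -211, 63], "roll": -10.85, "jaw": 13},
    {"delta_pos": [494.6, -211, 63], "roll": -10.85, "jaw": 13},
    {"delta_pos": [494.6, -211, 63], "roll": -10.85, "jaw": 13},
  ],
)

```text
time_s: 1.52
ee_pos: [589.9, -168.1, 150.9]
ee_rot: [-180.0, 0.0, 74.7]
force: [0.0, -0.7, -0.0]
gripper_width: 12.1
gripper_force: 0.0
```

Run:
```python
from h import *
togo([590.9,-166.6,90],74.8)
g=grab('scene'); cv2.imwrite('pics/s1.png',cv2.resize(g['img'][140:340,150:390],None,fx=3,fy=3,interpolation=cv2.INTER_CUBIC))
p=world(g).reshape(-1,3);
```

```text
t 1.52 pos [ 589.9 -168.1  150.9] rot [-1.7996e+02  3.0000e-02  7.4740e+01] F [ 0.05 -0.71 -0.02] w 12.1 gf 0.0
delta [ 1.7  0.6 60.9] roll -0.011
```

View pics/s1.png

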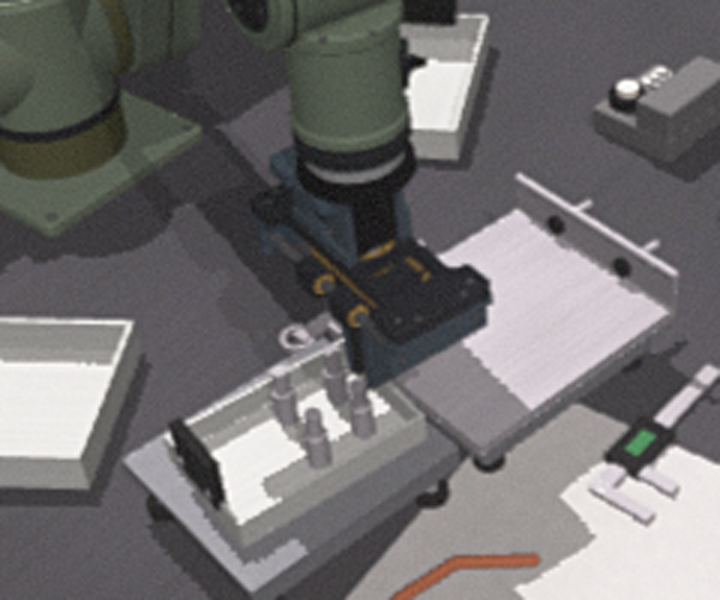

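Run:
```python
from h import *
g=dict(np.load('pics/scene.npz')); W=world(g)
print((pix(g,np.array([[589.9,-168.1,150.9],[589.9,-168.1,230]]))-[150,140])*3)
for u,v in [(430,340),(380,370),(360,350),(460,320),(400,375),(370,220)]: print((u,v),W[140+v//3,150+u//3].round(1))
```

```text
[[382.01435343 368.2992385 ]
 [372.07440456 284.88560089]]
(430, 340) [ 666.6 -200.5  246.8]
(380, 370) [ 603.  -185.2  171.7]
(360, 350) [ 580.9 -178.2  174. ]
(460, 320) [ 676.3 -181.5  255.2]
(400, 375) [ 541.3 -101.5   61.1]
(370, 220) [ 601.7 -175.6  297.7]
```

Run:
```python
from h import *
g=dict(np.load('pics/scene.npz')); p=world(g).reshape(-1,3); L=loc(p,(524.7,-202.5),74.8)
I=(p[:,2]>63)&(p[:,2]<80)&(abs(L[:,0])<70)&(abs(L[:,1]+55)<8); x,y=L[I].T; k=np.polyfit(x,y,1); print(I.sum(),np.polyval(k,[0,52]),np.degrees(k[0]))
I=(p[:,2]>63)&(p[:,2]<80)&(abs(L[:,0]+80)<8)&(abs(L[:,1])<50); x,y=L[I].T; k=np.polyfit(y,x,1);print(I.sum(),np.median(x),np.degrees(k[0]))
I=(p[:,2]>100)&(p[:,2]<118)&(abs(L[:,0]+80)<14)&(abs(L[:,1])<50); x,y=L[I].T; print(I.sum(),x.mean(),y.mean(),y.min(),y.max())
```

```text
311 [-54.14773703 -53.98006965] 0.18474294124095345
48 -78.94232153595976 -0.589299187299307
83 -80.2968525195291 -9.122284393879571 -31.081237909025475 31.194533184985858
```

Emit:
arm_command(
  rows=[
    {"delta_pos": [0, 0, 25], "roll": 0, "jaw": 13},
    {"delta_pos": [0, 0, 50], "roll": 0, "jaw": 13},
    {"delta_pos": [0, 0, 62], "roll": 0, "jaw": 13},
    {"delta_pos": [0, 0, 66], "roll": 0, "jaw": 13},
    {"delta_pos": [0, 0, 70], "roll": 0, "jaw": 13},
    {"delta_pos": [0, 0, 73], "roll": 0, "jaw": 13},
    {"delta_pos": [0, 0, 73], "roll": 0, "jaw": 13},
  ],
)

```text
time_s: 2.15
ee_pos: [591.0, -167.7, 78.4]
ee_rot: [179.9, 0.0, 74.8]
force: [0.9, -0.0, -0.5]
gripper_width: 11.9
gripper_force: 0.0
```

Emit:
arm_command(
  rows=[
    {"delta_pos": [0, 0, 4], "roll": 0, "jaw": 13},
    {"delta_pos": [0, 0, 8], "roll": 0, "jaw": 13},
    {"delta_pos": [0, 0, 11], "roll": 0, "jaw": 13},
    {"delta_pos": [0, 0, 13], "roll": 0, "jaw": 13},
    {"delta_pos": [0, 0, 13], "roll": 0, "jaw": 13},
  ],
)

```text
time_s: 2.57
ee_pos: [590.6, -167.0, 64.4]
ee_rot: [-179.9, 0.0, 74.8]
force: [0.7, -0.3, 0.0]
gripper_width: 11.7
gripper_force: 0.0
```

Run:
```python
from h import *
togo([590.9,-166.6,90],74.8)
g=grab('scene'); cv2.imwrite('pics/s2.png',cv2.resize(g['img'][230:340,170:330],None,fx=5,fy=5,interpolation=cv2.INTER_CUBIC))
```

```text
t 2.57 pos [ 590.6 -167.    64.4] rot [-179.94    0.     74.82] F [ 0.73 -0.29  0.03] w 11.7 gf 0.0
delta [  0.5   0.2 -25.6] roll 0.003
```

View pics/s2.png

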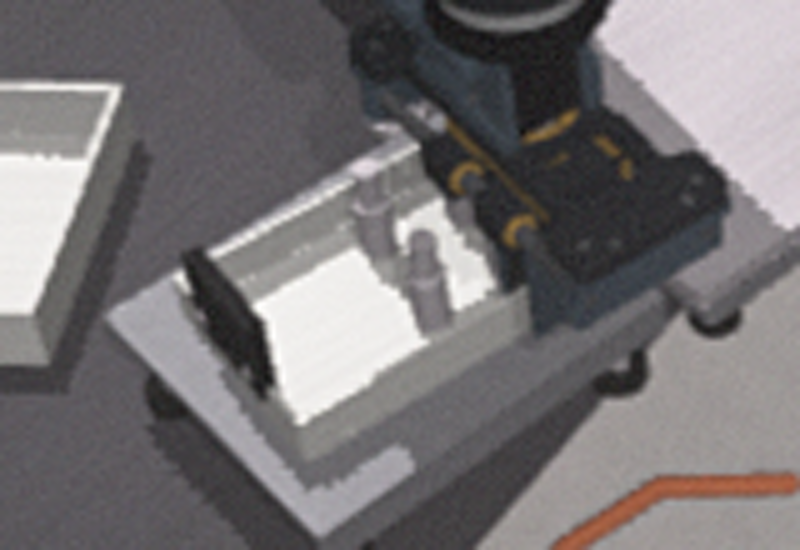

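Fingers straddle the near side wall around (515,300); the visible rear pins stand at (375,220) and (428,280), clear of the fingers. Closing.

Emit:
arm_command(
  rows=[
    {"delta_pos": [0, 0, 0], "roll": 0, "jaw": 6},
    {"delta_pos": [0, 0, 0], "roll": 0, "jaw": 4},
    {"delta_pos": [0, 0, 0], "roll": 0, "jaw": 2},
    {"delta_pos": [0, 0, 0], "roll": 0, "jaw": 0},
    {"delta_pos": [0, 0, 0], "roll": 0, "jaw": 0},
    {"delta_pos": [0, 0, 0], "roll": 0, "jaw": 0},
  ],
  squeeze=20,
)

```text
time_s: 3.12
ee_pos: [590.1, -166.9, 65.0]
ee_rot: [-179.9, 0.0, 74.8]
force: [-4.3, 1.7, 3.0]
gripper_width: 3.1
gripper_force: 20.0
```

Now lift the nose 8 mm slowly.

Emit:
arm_command(
  rows=[
    {"delta_pos": [0, 0, -1], "roll": 0, "jaw": 0},
    {"delta_pos": [0, 0, -2], "roll": 0, "jaw": 0},
    {"delta_pos": [0, 0, -3], "roll": 0, "jaw": 0},
    {"delta_pos": [0, 0, -4], "roll": 0, "jaw": 0},
    {"delta_pos": [0, 0, -5], "roll": 0, "jaw": 0},
    {"delta_pos": [0, 0, -6], "roll": 0, "jaw": 0},
    {"delta_pos": [0, 0, -7], "roll": 0, "jaw": 0},
    {"delta_pos": [0, 0, -8], "roll": 0, "jaw": 0},
    {"delta_pos": [0, 0, -8], "roll": 0, "jaw": 0},
  ],
)

```text
time_s: 3.87
ee_pos: [591.2, -167.2, 73.2]
ee_rot: [180.0, 0.0, 74.8]
force: [0.2, 0.2, -4.9]
gripper_width: 2.8
gripper_force: 20.0
```

```bash
cat > plane.py <<'E'
from h import *
# tray floor plane + pins from top and scene depth
def go(c,yaw):
    for n in('scene','top'):
        g=grab(n); p=world(g).reshape(-1,3); L=loc(p,c,yaw)
        I=(abs(L[:,0]+20)<50)&(abs(L[:,1])<48)&(p[:,2]>54)&(p[:,2]<76); A=np.c_[L[I],np.ones(I.sum())]; z=p[I,2]
        for _ in range(5):
            k=np.linalg.lstsq(A,z,rcond=None)[0]; r=abs(A@k-z); m=r<2; A,z=A[m],z[m]
        print(n,len(z),'slope x,y deg',np.degrees(k[:2]).round(2),'underside z heel',round(k[2]-80*k[0]-3,1),'mid',round(k[2]-3,1),'nose L/R',[round(k@[80,s,1]-3,1) for s in(55,-55)])
E
python3 - <<'E'
from plane import *
go((524.7,-202.5),74.8); togo([0,0,0],79.3)
g=dict(np.load('pics/scene.npz')); cv2.imwrite('pics/s3.png',cv2.resize(g['img'][230:340,170:330],None,fx=5,fy=5,interpolation=cv2.INTER_CUBIC))
E
```

```text
scene 703 slope x,y deg [ 0.52 -1.28] underside z heel 62.8 mid 63.5 nose L/R [np.float64(63.0), np.float64(65.5)]
top 0 slope x,y deg [0. 0.] underside z heel -3.0 mid -3.0 nose L/R [np.float64(-3.0), np.float64(-3.0)]
t 3.97 pos [ 591.  -167.2   73. ] rot [179.99   0.    74.81] F [ 0.82 -0.58 -4.67] w 2.8 gf 20.0
delta [   6.4 -614.2   72.9] roll -0.899
```

View pics/s3.png

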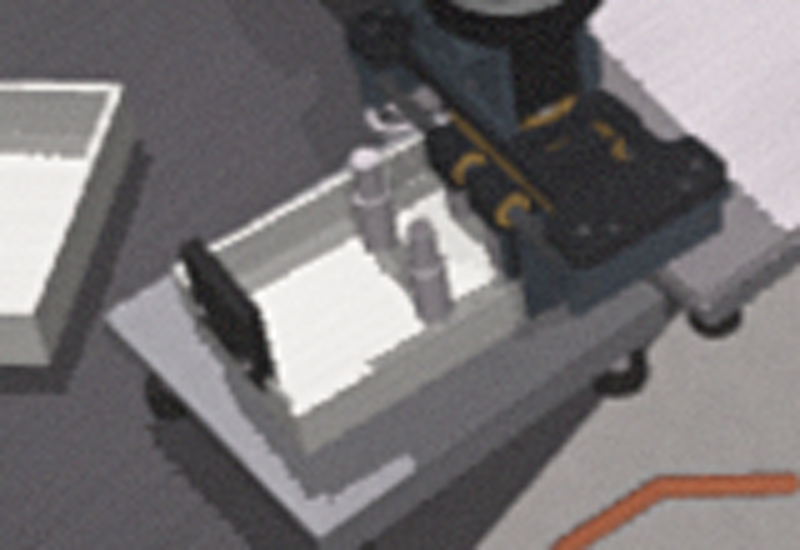

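Emit:
arm_command(
  rows=[
    {"delta_pos": [0, 0, 3], "roll": 0, "jaw": 0},
    {"delta_pos": [0, 0, 5], "roll": 0, "jaw": 0},
    {"delta_pos": [0, 0, 7], "roll": 0, "jaw": 0},
    {"delta_pos": [0, 0, 8], "roll": 0, "jaw": 0},
    {"delta_pos": [0, 0, 8], "roll": 0, "jaw": 0},
  ],
)

```text
time_s: 4.38
ee_pos: [590.9, -167.2, 65.1]
ee_rot: [-180.0, 0.0, 74.8]
force: [0.1, 0.2, -1.8]
gripper_width: 3.1
gripper_force: 20.0
```

Emit:
arm_command(
  rows=[
    {"delta_pos": [0, 0, 0], "roll": 0, "jaw": 0},
    {"delta_pos": [0, 0, 0], "roll": 0, "jaw": 0},
    {"delta_pos": [0, 0, -1], "roll": 0, "jaw": 0},
    {"delta_pos": [0, 0, -2], "roll": 0, "jaw": 0},
    {"delta_pos": [0, 0, -3], "roll": 0, "jaw": 0},
    {"delta_pos": [0, 0, -4], "roll": 0, "jaw": 0},
    {"delta_pos": [0, 0, -5], "roll": 0, "jaw": 0},
    {"delta_pos": [0, 0, -6], "roll": 0, "jaw": 0},
    {"delta_pos": [0, 0, -7], "roll": 0, "jaw": 0},
    {"delta_pos": [0, 0, -8], "roll": 0, "jaw": 0},
    {"delta_pos": [0, 0, -8], "roll": 0, "jaw": 0},
  ],
  squeeze=7,
)

```text
time_s: 5.3
ee_pos: [591.1, -167.2, 73.2]
ee_rot: [180.0, 0.0, 74.8]
force: [0.3, 0.1, -3.4]
gripper_width: 3.9
gripper_force: 7.0
```

Run:
```python
from plane import *
go((524.7,-202.5),74.8); togo([0,0,0],79.3)
```

```text
scene 630 slope x,y deg [ 1.29 -4.17] underside z heel 59.2 mid 61.0 nose L/R [np.float64(58.8), np.float64(66.8)]
top 0 slope x,y deg [0. 0.] underside z heel -3.0 mid -3.0 nose L/R [np.float64(-3.0), np.float64(-3.0)]
t 5.4 pos [ 591.  -167.1   73. ] rot [179.98  -0.    74.81] F [-0.55  0.35 -3.58] w 4.2 gf 7.0
delta [   6.4 -614.2   72.8] roll -0.899
```

Emit:
arm_command(
  rows=[
    {"delta_pos": [0, 0, 2], "roll": 0, "jaw": 0},
    {"delta_pos": [0, 0, 4], "roll": 0, "jaw": 0},
    {"delta_pos": [0, 0, 6], "roll": 0, "jaw": 0},
    {"delta_pos": [0, 0, 8], "roll": 0, "jaw": 0},
    {"delta_pos": [0, 0, 8.5], "roll": 0, "jaw": 0},
    {"delta_pos": [0, 0, 8.5], "roll": 0, "jaw": 6},
    {"delta_pos": [0, 0, 8.5], "roll": 0, "jaw": 13},
    {"delta_pos": [0, 0, 8.5], "roll": 0, "jaw": 13},
    {"delta_pos": [0, 0, 6], "roll": 0, "jaw": 13},
    {"delta_pos": [0, 0, -5], "roll": 0, "jaw": 13},
    {"delta_pos": [0, 0, -20], "roll": 0, "jaw": 13},
    {"delta_pos": [0, 0, -50], "roll": 0, "jaw": 13},
    {"delta_pos": [0, 0, -80], "roll": 0, "jaw": 13},
    {"delta_pos": [0, 0, -80], "roll": 0, "jaw": 13},
  ],
)

```text
time_s: 6.57
ee_pos: [594.7, -168.3, 160.5]
ee_rot: [179.2, 0.0, 74.8]
force: [0.6, 0.1, 1.5]
gripper_width: 11.6
gripper_force: 0.0
```

```bash
cat > pose.py <<'E'
from h import *
def tray(c,yaw,zs=56.5):
    g=grab('scene'); p=world(g).reshape(-1,3)
    for _ in range(3):
        L=loc(p,c,yaw); zr=p[:,2]-zs
        I=(zr>7)&(zr<23)&(abs(L[:,0])<65)&(abs(L[:,1]+55)<7); x,y=L[I].T; k=np.polyfit(x,y,1)
        J=(zr>7)&(zr<23)&(abs(L[:,0]+80)<7)&(abs(L[:,1])<48); x2=np.median(L[J][:,0])
        yaw+=np.degrees(k[0]); a=np.radians(yaw); d=np.array([x2+80,k[1]+55]); c=np.array(c)+[np.cos(a)*d[0]-np.sin(a)*d[1],np.sin(a)*d[0]+np.cos(a)*d[1]]
    print('tray',c.round(1),round(yaw,2),I.sum(),J.sum())
    for q in [(52,22),(12,28),(49,-22),(7,-25)]:
        L=loc(p,c,yaw); zr=p[:,2]-zs; K=(zr>34)&(zr<58)&(np.hypot(*(L-q).T)<14); print(q,K.sum(),L[K].mean(0).round(1))
    return c,yaw
E
python3 - <<'E'
from pose import *
c,y=tray((524.7,-202.5),74.8); a=np.radians(y)
f=grab('top'); p=world(f).reshape(-1,3); L=loc(p,c,y)
for q in [(52,22),(12,28),(49,-22),(7,-25)]:
    K=(p[:,2]>106)&(p[:,2]<114)&(np.hypot(*(L-q).T)<14); print(q,K.sum(),L[K].mean(0).round(1) if K.any() else 0)
X=c+79*np.array([np.cos(a),np.sin(a)])+1*np.array([-np.sin(a),np.cos(a)]); print(X); togo([*X,130],y-90); togo([*X,130],y+90)
print(env.state()['qpos'].round(1))
E
```

```text
tray [ 526.1 -201.5] 74.82 270 44
(52, 22) 54 [49.1 19.1]
(12, 28) 66 [ 7.5 26.2]
(49, -22) 59 [ 44.7 -24.5]
(7, -25) 63 [  3.5 -26.8]
(52, 22) 0 0
(12, 28) 0 0
(49, -22) 0 0
(7, -25) 0 0
[ 545.81945709 -125.03630757]
t 6.67 pos [ 591.8 -167.5  155.3] rot [1.7975e+02 1.0000e-02 7.4800e+01] F [-0.12  0.35 -0.86] w 12.3 gf 0.0
delta [ 28.9 -55.6  25.1] roll 17.996
t 6.67 pos [ 591.8 -167.5  155.3] rot [1.7975e+02 1.0000e-02 7.4800e+01] F [-0.12  0.35 -0.86] w 12.3 gf 0.0
delta [ 28.9 -55.6  25.1] roll -18.004
[-16.9  24.1  89.5  -0.   66.2  -1.7]
```

Emit:
arm_command(
  rows=[
    {"delta_pos": [29, -55.5, 0], "roll": 18, "jaw": 11},
    {"delta_pos": [29, -55.5, 0], "roll": 18, "jaw": 11},
    {"delta_pos": [29, -55.5, 0], "roll": 18, "jaw": 11},
    {"delta_pos": [29, -55.5, 0], "roll": 18, "jaw": 11},
    {"delta_pos": [29, -55.5, 0], "roll": 18, "jaw": 11},
    {"delta_pos": [29, -55.5, 0], "roll": 18, "jaw": 11},
    {"delta_pos": [29, -55.5, 0], "roll": 18, "jaw": 11},
    {"delta_pos": [29, -55.5, 0], "roll": 18, "jaw": 11},
    {"delta_pos": [29, -55.5, 0], "roll": 18, "jaw": 11},
    {"delta_pos": [29, -55.5, 0], "roll": 18, "jaw": 11},
    {"delta_pos": [29, -55.5, 0], "roll": 18, "jaw": 11},
    {"delta_pos": [29, -55.5, 0], "roll": 18, "jaw": 11},
    {"delta_pos": [29, -55.5, 0], "roll": 18, "jaw": 11},
    {"delta_pos": [29, -55.5, 20], "roll": 18, "jaw": 11},
    {"delta_pos": [29, -55.5, 25], "roll": 18, "jaw": 11},
    {"delta_pos": [29, -55.5, 25], "roll": 18, "jaw": 11},
    {"delta_pos": [29, -55.5, 25], "roll": 18, "jaw": 11},
  ],
)

```text
time_s: 8.08
ee_pos: [544.4, -124.5, 127.3]
ee_rot: [180.0, 0.1, -15.2]
force: [0.7, 0.3, -0.7]
gripper_width: 10.3
gripper_force: 0.0
```

Run:
```python
from pose import *
togo([545.8,-125.0,88],-15.2); 
g=grab('scene'); cv2.imwrite('pics/s4.png',cv2.resize(g['img'][220:330,170:330],None,fx=5,fy=5,interpolation=cv2.INTER_CUBIC))
print(((pix(g,np.array([545.8,-125,130]))-[170,220])*5))
```

```text
t 8.08 pos [ 544.4 -124.5  127.3] rot [ 1.7999e+02  1.2000e-01 -1.5180e+01] F [ 0.72  0.25 -0.65] w 10.3 gf 0.0
delta [ 1.6  0.1 39.3] roll 0.003
[527.64208509 151.45768877]
```

View pics/s4.png

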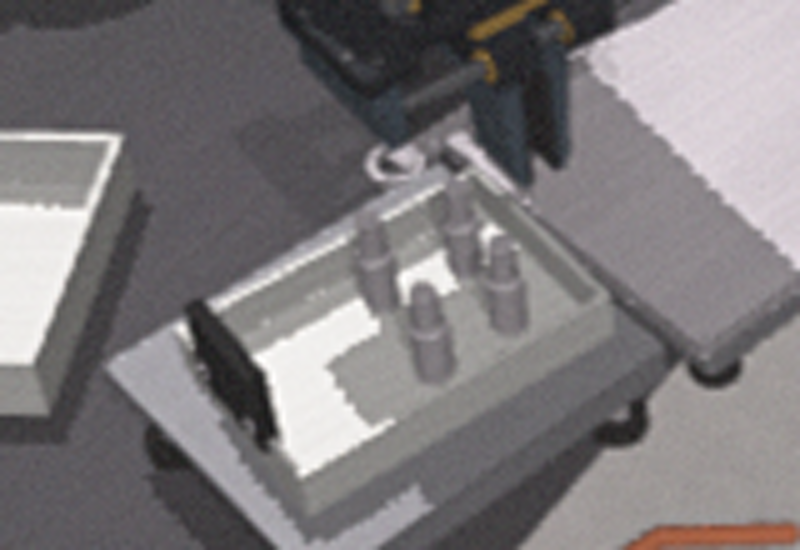

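Emit:
arm_command(
  rows=[
    {"delta_pos": [1, 0, 15], "roll": 0, "jaw": 11},
    {"delta_pos": [1, 0, 30], "roll": 0, "jaw": 11},
    {"delta_pos": [1, 0, 40], "roll": 0, "jaw": 11},
    {"delta_pos": [1, 0, 45], "roll": 0, "jaw": 11},
    {"delta_pos": [1, 0, 49], "roll": 0, "jaw": 11},
    {"delta_pos": [1, 0, 52], "roll": 0, "jaw": 11},
    {"delta_pos": [1, 0, 52], "roll": 0, "jaw": 11},
  ],
)

```text
time_s: 8.72
ee_pos: [546.0, -124.9, 75.9]
ee_rot: [180.0, 0.0, -15.2]
force: [0.6, 0.5, -0.1]
gripper_width: 9.9
gripper_force: 0.0
```

Clear of the wall (no force). Down 9 mm more and close gently.

Emit:
arm_command(
  rows=[
    {"delta_pos": [0, 0, 3], "roll": 0, "jaw": 11},
    {"delta_pos": [0, 0, 6], "roll": 0, "jaw": 11},
    {"delta_pos": [0, 0, 9], "roll": 0, "jaw": 11},
    {"delta_pos": [0, 0, 9], "roll": 0, "jaw": 8},
    {"delta_pos": [0, 0, 9], "roll": 0, "jaw": 5},
    {"delta_pos": [0, 0, 9], "roll": 0, "jaw": 2},
    {"delta_pos": [0, 0, 9], "roll": 0, "jaw": 0},
    {"delta_pos": [0, 0, 9], "roll": 0, "jaw": 0},
    {"delta_pos": [0, 0, 9], "roll": 0, "jaw": 0},
  ],
  squeeze=10,
)

```text
time_s: 9.47
ee_pos: [546.0, -124.6, 66.9]
ee_rot: [-180.0, 0.0, -15.2]
force: [0.7, 1.8, -1.4]
gripper_width: 2.9
gripper_force: 10.0
```

Emit:
arm_command(
  rows=[
    {"delta_pos": [0, 0, -1], "roll": 0, "jaw": 0},
    {"delta_pos": [0, 0, -2], "roll": 0, "jaw": 0},
    {"delta_pos": [0, 0, -3], "roll": 0, "jaw": 0},
    {"delta_pos": [0, 0, -4], "roll": 0, "jaw": 0},
    {"delta_pos": [0, 0, -5], "roll": 0, "jaw": 0},
    {"delta_pos": [0, 0, -6], "roll": 0, "jaw": 0},
    {"delta_pos": [0, 0, -7], "roll": 0, "jaw": 0},
    {"delta_pos": [0, 0, -8], "roll": 0, "jaw": 0},
    {"delta_pos": [0, 0, -9], "roll": 0, "jaw": 0},
    {"delta_pos": [0, 0, -9], "roll": 0, "jaw": 0},
  ],
)

```text
time_s: 10.3
ee_pos: [545.9, -124.9, 76.1]
ee_rot: [180.0, -0.0, -15.2]
force: [0.2, -1.1, -4.1]
gripper_width: 3.2
gripper_force: 10.1
```

Run:
```python
from plane import *
go((526,-201.5),74.8); togo([0,0,0],79.3)
```

```text
scene 765 slope x,y deg [ 3.66 -0.11] underside z heel 56.2 mid 61.3 nose L/R [np.float64(66.3), np.float64(66.6)]
top 71 slope x,y deg [ 4.12 -1.59] underside z heel 56.5 mid 62.2 nose L/R [np.float64(66.5), np.float64(69.5)]
t 10.4 pos [ 545.9 -124.9   76. ] rot [-180.     0.   -15.2] F [-0.17 -0.88 -3.09] w 3.8 gf 10.1
delta [-559.5   22.6   76. ] roll -18.9
```

Emit:
arm_command(
  rows=[
    {"delta_pos": [-0.1, -1.5, 0], "roll": -0.05, "jaw": 0},
    {"delta_pos": [-0.3, -4, 0], "roll": -0.1, "jaw": 0},
    {"delta_pos": [-0.5, -7, 0], "roll": -0.2, "jaw": 0},
    {"delta_pos": [-0.8, -10, 0], "roll": -0.3, "jaw": 0},
    {"delta_pos": [-1, -13, 0], "roll": -0.4, "jaw": 0},
    {"delta_pos": [-1.3, -16, 0], "roll": -0.5, "jaw": 0},
    {"delta_pos": [-1.5, -19, 0], "roll": -0.6, "jaw": 0},
    {"delta_pos": [-1.7, -22, 0], "roll": -0.7, "jaw": 0},
    {"delta_pos": [-2, -25, 0], "roll": -0.8, "jaw": 0},
    {"delta_pos": [-2.2, -28, 0], "roll": -0.9, "jaw": 0},
    {"delta_pos": [-2.4, -31, 0], "roll": -0.9, "jaw": 0},
    {"delta_pos": [-2.6, -34, 0], "roll": -0.9, "jaw": 0},
    {"delta_pos": [-2.8, -36, 0], "roll": -0.9, "jaw": 0},
    {"delta_pos": [-2.8, -36, 1], "roll": -0.9, "jaw": 0},
    {"delta_pos": [-2.8, -36, 2], "roll": -0.9, "jaw": 0},
    {"delta_pos": [-2.8, -36, 3], "roll": -0.9, "jaw": 0},
    {"delta_pos": [-2.8, -36, 3], "roll": -0.9, "jaw": 0},
  ],
)

```text
time_s: 11.82
ee_pos: [552.6, -89.4, 72.7]
ee_rot: [-180.0, 0.0, -10.7]
force: [-0.8, 1.1, -2.9]
gripper_width: 3.5
gripper_force: 10.0
```

Run:
```python
from plane import *
from pose import tray
c,y=tray((532.6,-166.5),79.3,58.5)
go(c,y); togo([0,0,0],-10.7)
```

```text
tray [ 538.7 -168.1] 79.29 249 56
(52, 22) 33 [48.4 17.7]
(12, 28) 60 [ 6.3 26.4]
(49, -22) 58 [ 43.2 -24.7]
(7, -25) 67 [  2. -27.]
scene 644 slope x,y deg [ 2.78 -0.24] underside z heel 56.0 mid 59.9 nose L/R [np.float64(63.6), np.float64(64.0)]
top 101 slope x,y deg [2.09 0.36] underside z heel 57.7 mid 60.6 nose L/R [np.float64(63.9), np.float64(63.2)]
t 11.97 pos [552.7 -89.5  72.9] rot [180.   -0.  -10.7] F [ 0.58 -0.27 -3.43] w 3.3 gf 10.0
delta [-559.7   14.7   72.9] roll 0.0
```

Emit:
arm_command(
  rows=[
    {"delta_pos": [0, 0, 0.5], "roll": 0, "jaw": 0},
    {"delta_pos": [0, 0, 1], "roll": 0, "jaw": 0},
    {"delta_pos": [0, 0, 1.3], "roll": 0, "jaw": 0},
    {"delta_pos": [0, -1.5, 1.3], "roll": 0, "jaw": 0},
    {"delta_pos": [0, -4, 1.1], "roll": 0, "jaw": 0},
    {"delta_pos": [0, -7, 1], "roll": 0, "jaw": 0},
    {"delta_pos": [0, -10, 0.8], "roll": 0, "jaw": 0},
    {"delta_pos": [0, -13, 0.6], "roll": 0, "jaw": 0},
    {"delta_pos": [0, -16, 0.4], "roll": 0, "jaw": 0},
    {"delta_pos": [0, -19, 0.2], "roll": 0, "jaw": 0},
    {"delta_pos": [0, -22, 0], "roll": 0, "jaw": 0},
    {"delta_pos": [0, -25, -0.2], "roll": 0, "jaw": 0},
    {"delta_pos": [0, -28, -0.4], "roll": 0, "jaw": 0},
    {"delta_pos": [0, -31, -0.6], "roll": 0, "jaw": 0},
    {"delta_pos": [0, -34, -0.8], "roll": 0, "jaw": 0},
    {"delta_pos": [0, -36, -1], "roll": 0, "jaw": 0},
    {"delta_pos": [0, -36, -1], "roll": 0, "jaw": 0},
  ],
)

```text
time_s: 13.38
ee_pos: [559.2, -53.2, 73.8]
ee_rot: [-180.0, 0.0, -10.7]
force: [-1.1, -0.3, -0.0]
gripper_width: 3.2
gripper_force: 10.0
```

Run:
```python
from plane import *
from pose import tray
c,y=tray((545.3,-132.7),79.3,59.5)
go(c,y); togo([0,0,0],-10.7)
```

```text
tray [ 545.3 -132. ] 79.44 220 64
(52, 22) 22 [49.7 16.5]
(12, 28) 59 [ 6.2 26.1]
(49, -22) 58 [ 42.9 -24.2]
(7, -25) 66 [  1.3 -26.8]
scene 615 slope x,y deg [ 2.42 -0.34] underside z heel 57.5 mid 60.9 nose L/R [np.float64(63.9), np.float64(64.6)]
top 132 slope x,y deg [ 1.89 -0.73] underside z heel 58.4 mid 61.0 nose L/R [np.float64(63.0), np.float64(64.4)]
t 13.53 pos [559.3 -53.3  73.9] rot [-1.7992e+02  3.0000e-02 -1.0720e+01] F [-0.67  1.12  0.2 ] w 3.2 gf 10.0
delta [-559.4   51.8   74.1] roll -0.005
```

Emit:
arm_command(
  rows=[
    {"delta_pos": [0, -1.5, 0], "roll": 0, "jaw": 0},
    {"delta_pos": [0, -4, -0.4], "roll": 0, "jaw": 0},
    {"delta_pos": [0, -7, -0.8], "roll": 0, "jaw": 0},
    {"delta_pos": [0, -10, -1.1], "roll": 0, "jaw": 0},
    {"delta_pos": [0, -13, -1.4], "roll": 0, "jaw": 0},
    {"delta_pos": [0, -16, -1.7], "roll": 0, "jaw": 0},
    {"delta_pos": [0, -19, -2], "roll": 0, "jaw": 0},
    {"delta_pos": [0, -22, -2], "roll": 0, "jaw": 0},
    {"delta_pos": [0, -25, -2], "roll": 0, "jaw": 0},
    {"delta_pos": [0, -28, -2], "roll": 0, "jaw": 0},
    {"delta_pos": [0, -31, -1.5], "roll": 0, "jaw": 0},
    {"delta_pos": [0, -34, -0.8], "roll": 0, "jaw": 0},
    {"delta_pos": [0, -37, 0], "roll": 0, "jaw": 0},
    {"delta_pos": [0, -39, 0.7], "roll": 0, "jaw": 0},
    {"delta_pos": [0, -40, 1.3], "roll": 0, "jaw": 0},
    {"delta_pos": [0, -40, 1.8], "roll": 0, "jaw": 0},
    {"delta_pos": [0, -40, 1.8], "roll": 0, "jaw": 0},
  ],
)

```text
time_s: 14.95
ee_pos: [566.8, -14.3, 72.2]
ee_rot: [-180.0, -0.0, -10.7]
force: [-0.9, 1.1, -0.6]
gripper_width: 2.7
gripper_force: 10.0
```

Run:
```python
from plane import *
from pose import tray
c,y=tray((552.3,-92.7),79.3,61)
go(c,y); togo([0,0,0],-10.7)
```

```text
tray [552.9 -93. ] 79.2 225 77
(52, 22) 15 [52.4 17.9]
(12, 28) 56 [ 7.  26.5]
(49, -22) 62 [ 44.  -23.6]
(7, -25) 58 [  2.2 -26.6]
scene 548 slope x,y deg [ 0.54 -0.  ] underside z heel 60.9 mid 61.7 nose L/R [np.float64(62.4), np.float64(62.4)]
top 151 slope x,y deg [-0.14 -0.82] underside z heel 61.8 mid 61.6 nose L/R [np.float64(60.6), np.float64(62.2)]
t 15.1 pos [566.9 -14.3  72.3] rot [-1.7995e+02 -2.0000e-02 -1.0720e+01] F [-0.63  1.91 -0.91] w 2.8 gf 10.0
delta [-559.7   91.4   72.1] roll -0.004
```

Emit:
arm_command(
  rows=[
    {"delta_pos": [0, 0, 0], "roll": 0, "jaw": 5},
    {"delta_pos": [0, 0, 0], "roll": 0, "jaw": 10},
    {"delta_pos": [0, 0, 0], "roll": 0, "jaw": 10},
    {"delta_pos": [0, 0, -5], "roll": 0, "jaw": 10},
    {"delta_pos": [0, 0, -15], "roll": 0, "jaw": 10},
    {"delta_pos": [0, 0, -40], "roll": 0, "jaw": 10},
    {"delta_pos": [0, 0, -75], "roll": 0, "jaw": 10},
    {"delta_pos": [0, 0, -80], "roll": 0, "jaw": 10},
    {"delta_pos": [0.8, 40, -80], "roll": 0, "jaw": 50},
    {"delta_pos": [0.8, 80, -80], "roll": 0, "jaw": 50},
    {"delta_pos": [0.8, 120, -80], "roll": 0, "jaw": 50},
    {"delta_pos": [0.8, 158, -80], "roll": 0, "jaw": 50},
    {"delta_pos": [0.8, 158, -80], "roll": 0, "jaw": 50},
    {"delta_pos": [0.8, 158, -80], "roll": 0, "jaw": 50},
  ],
)

```text
time_s: 16.27
ee_pos: [538.1, -172.0, 152.9]
ee_rot: [180.0, -0.1, -10.9]
force: [-0.4, 0.3, 0.7]
gripper_width: 44.7
gripper_force: 0.0
```

Run:
```python
from plane import *
from pose import tray
c,y=tray((552.9,-93),79.3,62.2)
go(c,y); a=np.radians(y); X=c-78.5*np.array([np.cos(a),np.sin(a)]); togo([*X,92],y-90)
```

```text
tray [552.8 -93.2] 79.51 209 77
(52, 22) 49 [48.4 18.8]
(12, 28) 54 [ 7.2 26. ]
(49, -22) 54 [ 44.4 -23.4]
(7, -25) 50 [  2.5 -26.6]
scene 527 slope x,y deg [ 0.68 -0.5 ] underside z heel 60.7 mid 61.7 nose L/R [np.float64(62.2), np.float64(63.1)]
top 178 slope x,y deg [0.11 0.54] underside z heel 61.9 mid 62.1 nose L/R [np.float64(62.8), np.float64(61.7)]
t 16.42 pos [ 538.5 -169.3  152.5] rot [-1.7998e+02 -3.0000e-02 -1.0650e+01] F [-0.17 -0.05 -1.13] w 45.7 gf 0.0
delta [ 0.1  1.1 60.5] roll -0.031
```

Emit:
arm_command(
  rows=[
    {"delta_pos": [0, 1, 25], "roll": 0, "jaw": 50},
    {"delta_pos": [0, 1, 45], "roll": 0, "jaw": 50},
    {"delta_pos": [0, 1, 56], "roll": 0, "jaw": 50},
    {"delta_pos": [0, 1, 60], "roll": 0, "jaw": 40},
    {"delta_pos": [0, 1, 60], "roll": 0, "jaw": 30},
    {"delta_pos": [0, 1, 60], "roll": 0, "jaw": 22},
    {"delta_pos": [0, 1, 60], "roll": 0, "jaw": 16},
    {"delta_pos": [0, 1, 60], "roll": 0, "jaw": 12},
    {"delta_pos": [0, 1, 60], "roll": 0, "jaw": 10},
    {"delta_pos": [0, 1, 60], "roll": 0, "jaw": 8},
    {"delta_pos": [0, 1, 60], "roll": 0, "jaw": 5},
    {"delta_pos": [0, 1, 60], "roll": 0, "jaw": 5},
  ],
  squeeze=15,
)

```text
time_s: 17.42
ee_pos: [538.7, -170.8, 92.9]
ee_rot: [-179.9, -0.1, -10.7]
force: [1.3, 2.6, 4.1]
gripper_width: 10.5
gripper_force: 15.0
```

Emit:
arm_command(
  rows=[
    {"delta_pos": [0, -1.5, -0.3], "roll": 0, "jaw": 5},
    {"delta_pos": [0, -4, -0.3], "roll": 0, "jaw": 5},
    {"delta_pos": [0, -8, -0.3], "roll": 0, "jaw": 5},
    {"delta_pos": [0, -12, -0.3], "roll": 0, "jaw": 5},
    {"delta_pos": [0, -16, -0.3], "roll": 0, "jaw": 5},
    {"delta_pos": [0, -20, -0.3], "roll": 0, "jaw": 5},
    {"delta_pos": [0, -24, -0.3], "roll": 0, "jaw": 5},
    {"delta_pos": [0, -28, -0.3], "roll": 0, "jaw": 5},
    {"delta_pos": [0, -32, -0.3], "roll": 0, "jaw": 5},
    {"delta_pos": [0, -36, -0.3], "roll": 0, "jaw": 5},
    {"delta_pos": [0, -40, -0.3], "roll": 0, "jaw": 5},
    {"delta_pos": [0, -44, -0.3], "roll": 0, "jaw": 5},
    {"delta_pos": [0, -48, -0.3], "roll": 0, "jaw": 5},
    {"delta_pos": [0, -52, -0.3], "roll": 0, "jaw": 5},
    {"delta_pos": [0, -56, -0.3], "roll": 0, "jaw": 5},
    {"delta_pos": [0, -60, -0.3], "roll": 0, "jaw": 5},
    {"delta_pos": [0, -64, -0.3], "roll": 0, "jaw": 5},
    {"delta_pos": [0, -68, -0.3], "roll": 0, "jaw": 5},
    {"delta_pos": [0, -70, -0.3], "roll": 0, "jaw": 5},
    {"delta_pos": [0, -70, -0.3], "roll": 0, "jaw": 5},
  ],
)

```text
time_s: 19.08
ee_pos: [551.6, -103.7, 93.2]
ee_rot: [179.8, -0.1, -10.6]
force: [-0.7, -4.4, 5.6]
gripper_width: 9.9
gripper_force: 15.0
```

Run:
```python
from plane import *
from pose import tray
c,y=tray((565.8,-24.5),79.3,62.2)
print(loc([[*c]],(568.4,1.3),79.35)); go(c,y); togo([0,0,0],-10.7)
p=world(np.load('pics/scene.npz')).reshape(-1,3); L=loc(p,(568.4,1.3),79.4)
I=(p[:,2]>68)&(p[:,2]<98)&(abs(L[:,0]-105)<8)&(abs(L[:,1])<90); k=np.polyfit(L[I,1],L[I,0],1); print('guard',I.sum(),np.median(L[I,0]),'yaw off',np.degrees(-k[0]))
for s in(40,-40):
  K=(abs(p[:,2]-77)<10)&(abs(L[:,1]-s)<9)&(L[:,0]>80)&(L[:,0]<103); print(s,K.sum(),np.sort(L[K,0])[:6].round(1))
I=(abs(p[:,2]-62)<3)&(abs(L[:,0])<100)&(L[:,1]<-60)&(L[:,1]>-105); print('pan right edge y',np.percentile(L[I,1],1))
```

```text
tray [565.1 -27.8] 79.36 200 82
(52, 22) 27 [48.8 17.8]
(12, 28) 30 [ 7.8 24.8]
(49, -22) 46 [ 44.3 -23.6]
(7, -25) 51 [  2.4 -26.7]
[[-29.24286199  -2.10531978]]
scene 423 slope x,y deg [ 0.46 -0.36] underside z heel 60.9 mid 61.6 nose L/R [np.float64(61.9), np.float64(62.6)]
top 133 slope x,y deg [-0.55  0.81] underside z heel 62.7 mid 61.9 nose L/R [np.float64(61.9), np.float64(60.4)]
t 19.23 pos [ 551.6 -103.7   93.3] rot [ 1.7986e+02 -1.2000e-01 -1.0640e+01] F [-0.39 -3.12  6.42] w 9.7 gf 15.0
delta [-5.614e+02 -3.000e-01  9.210e+01] roll 0.011
guard 482 105.58475246509497 yaw off -0.15681647360569478
40 25 [96.6 97.  97.  97.6 97.7 98.3]
-40 29 [96.4 96.8 96.8 96.9 97.2 97.6]
pan right edge y -95.04504615540229
```

Emit:
arm_command(
  rows=[
    {"delta_pos": [0, -1.5, -0.5], "roll": 0, "jaw": 5},
    {"delta_pos": [0, -4, -0.5], "roll": 0, "jaw": 5},
    {"delta_pos": [0, -8, -0.5], "roll": 0, "jaw": 5},
    {"delta_pos": [0, -12, -0.5], "roll": 0, "jaw": 5},
    {"delta_pos": [0, -16, -0.5], "roll": 0, "jaw": 5},
    {"delta_pos": [0, -20, -0.5], "roll": 0, "jaw": 5},
    {"delta_pos": [0, -24, -0.5], "roll": 0, "jaw": 5},
    {"delta_pos": [0, -27, -0.5], "roll": 0, "jaw": 5},
    {"delta_pos": [0, -30, -0.5], "roll": 0, "jaw": 5},
    {"delta_pos": [0, -32, -0.5], "roll": 0, "jaw": 5},
    {"delta_pos": [0, -34, -0.5], "roll": 0, "jaw": 5},
    {"delta_pos": [0, -35, -0.5], "roll": 0, "jaw": 5},
    {"delta_pos": [0, -35, -0.5], "roll": 0, "jaw": 5},
  ],
)

```text
time_s: 20.32
ee_pos: [557.9, -67.8, 93.2]
ee_rot: [180.0, -0.0, -10.6]
force: [-1.0, -3.4, 4.4]
gripper_width: 10.2
gripper_force: 15.0
```

Emit:
arm_command(
  rows=[
    {"delta_pos": [0, -0.5, 0], "roll": 0, "jaw": 5},
    {"delta_pos": [0, -1, 0], "roll": 0, "jaw": 5},
    {"delta_pos": [0, -1.5, 0], "roll": 0, "jaw": 5},
    {"delta_pos": [0, -2, 0], "roll": 0, "jaw": 5},
    {"delta_pos": [0, -2.5, 0], "roll": 0, "jaw": 5},
    {"delta_pos": [0, -3, 0], "roll": 0, "jaw": 5},
  ],
)

```text
time_s: 20.82
ee_pos: [558.3, -65.2, 93.2]
ee_rot: [179.9, -0.0, -10.6]
force: [-0.1, -5.7, 5.8]
gripper_width: 9.7
gripper_force: 15.0
```

Emit:
arm_command(
  rows=[
    {"delta_pos": [0, -0.5, 0], "roll": 0, "jaw": 5},
    {"delta_pos": [0, -1, 0], "roll": 0, "jaw": 5},
    {"delta_pos": [0, -1.5, 0], "roll": 0, "jaw": 5},
    {"delta_pos": [0, -2, 0], "roll": 0, "jaw": 5},
    {"delta_pos": [0, -2.5, 0], "roll": 0, "jaw": 5},
  ],
)

```text
time_s: 21.23
ee_pos: [558.7, -62.7, 93.2]
ee_rot: [179.9, -0.0, -10.7]
force: [-1.0, -4.7, 5.7]
gripper_width: 10.3
gripper_force: 15.0
```

Emit:
arm_command(
  rows=[
    {"delta_pos": [0, -0.5, 0], "roll": 0, "jaw": 5},
    {"delta_pos": [0, -1, 0], "roll": 0, "jaw": 5},
  ],
)

```text
time_s: 21.4
ee_pos: [558.9, -61.8, 93.2]
ee_rot: [179.9, -0.0, -10.7]
force: [0.0, -5.0, 5.4]
gripper_width: 10.1
gripper_force: 15.0
```

Emit:
arm_command(
  rows=[
    {"delta_pos": [0, -0.5, 0], "roll": 0, "jaw": 5},
    {"delta_pos": [0, -1, 0], "roll": 0, "jaw": 5},
  ],
)

```text
time_s: 21.57
ee_pos: [559.1, -60.7, 93.2]
ee_rot: [179.9, -0.0, -10.6]
force: [-1.5, -5.7, 5.5]
gripper_width: 9.9
gripper_force: 15.0
```

Emit:
arm_command(
  rows=[
    {"delta_pos": [0, -0.5, 0], "roll": 0, "jaw": 5},
    {"delta_pos": [0, -1, 0], "roll": 0, "jaw": 5},
  ],
)

```text
time_s: 21.73
ee_pos: [559.3, -59.8, 93.2]
ee_rot: [179.9, -0.0, -10.7]
force: [-1.5, -5.2, 5.4]
gripper_width: 10.0
gripper_force: 15.0
```

Emit:
arm_command(
  rows=[
    {"delta_pos": [0, -0.5, 0], "roll": 0, "jaw": 5},
    {"delta_pos": [0, -1, 0], "roll": 0, "jaw": 5},
  ],
)

```text
time_s: 21.9
ee_pos: [559.5, -58.8, 93.2]
ee_rot: [179.9, -0.0, -10.7]
force: [0.5, -4.7, 4.7]
gripper_width: 9.8
gripper_force: 15.0
```

Emit:
arm_command(
  rows=[
    {"delta_pos": [0, -0.5, 0], "roll": 0, "jaw": 5},
  ],
)

```text
time_s: 21.98
ee_pos: [559.6, -58.3, 93.2]
ee_rot: [179.9, -0.0, -10.7]
force: [-1.4, -4.0, 5.6]
gripper_width: 9.9
gripper_force: 15.0
```

Emit:
arm_command(
  rows=[
    {"delta_pos": [0, -0.5, 0], "roll": 0, "jaw": 5},
  ],
)

```text
time_s: 22.07
ee_pos: [559.7, -57.8, 93.2]
ee_rot: [179.9, -0.0, -10.6]
force: [-0.8, -5.6, 4.9]
gripper_width: 10.2
gripper_force: 15.0
```

Emit:
arm_command(
  rows=[
    {"delta_pos": [0, -0.5, 0], "roll": 0, "jaw": 5},
  ],
)

```text
time_s: 22.15
ee_pos: [559.7, -57.3, 93.2]
ee_rot: [179.9, -0.0, -10.6]
force: [-0.8, -5.5, 6.1]
gripper_width: 9.9
gripper_force: 15.0
```

Emit:
arm_command(
  rows=[
    {"delta_pos": [0, -0.5, 0], "roll": 0, "jaw": 5},
  ],
)

```text
time_s: 22.23
ee_pos: [559.9, -56.8, 93.2]
ee_rot: [179.9, -0.0, -10.6]
force: [-1.7, -5.6, 4.9]
gripper_width: 9.6
gripper_force: 15.0
```

Emit:
arm_command(
  rows=[
    {"delta_pos": [0, -0.5, 0], "roll": 0, "jaw": 5},
  ],
)

```text
time_s: 22.32
ee_pos: [559.8, -56.8, 93.2]
ee_rot: [179.9, -0.0, -10.6]
force: [-1.3, -8.5, 5.4]
gripper_width: 9.5
gripper_force: 15.0
```

Emit:
arm_command(
  rows=[
    {"delta_pos": [0, -0.5, 0], "roll": 0, "jaw": 5},
  ],
)

```text
time_s: 22.4
ee_pos: [559.8, -56.8, 93.2]
ee_rot: [179.8, -0.0, -10.6]
force: [-0.6, -9.3, 6.2]
gripper_width: 9.9
gripper_force: 15.0
```

Emit:
arm_command(
  rows=[
    {"delta_pos": [0, -0.4, 0], "roll": 0, "jaw": 5},
    {"delta_pos": [0, -0.4, 0], "roll": 0, "jaw": 5},
  ],
)

```text
time_s: 22.57
ee_pos: [559.8, -56.7, 93.2]
ee_rot: [179.8, -0.0, -10.6]
force: [-1.5, -9.9, 5.4]
gripper_width: 9.8
gripper_force: 15.0
```

Run:
```python
from plane import *
from pose import tray
c,y=tray((573.5,20),79.3,62.2)
print(loc([[*c]],(568.4,1.3),79.35)); go(c,y); togo([463.7,363.5,150],-10.7)
g=dict(np.load('pics/scene.npz')); W=world(g); f=dict(np.load('pics/top.npz'))
p=world(f).reshape(-1,3); d=np.hypot(p[:,0]-464,p[:,1]-363.5); K=(d<18)&(p[:,2]>46)&(p[:,2]<55); print('key top cam',K.sum(),p[K].mean(0))
p=W.reshape(-1,3); d=np.hypot(p[:,0]-464,p[:,1]-363.5); K=(d<20)&(p[:,2]>48.5)&(p[:,2]<55); print('key scene',K.sum(),p[K].mean(0),p[K].min(0),p[K].max(0))
```

```text
tray [573.3  18.7] 79.44 188 97
(52, 22) 21 [48.2 18.1]
(12, 28) 23 [ 8.6 24.7]
(49, -22) 48 [ 44.1 -23.5]
(7, -25) 47 [  1.9 -26.4]
[[18.05892107 -1.63817346]]
scene 379 slope x,y deg [ 0.44 -0.3 ] underside z heel 61.1 mid 61.7 nose L/R [np.float64(62.0), np.float64(62.6)]
top 100 slope x,y deg [-0.12  0.47] underside z heel 62.3 mid 62.1 nose L/R [np.float64(62.4), np.float64(61.5)]
t 22.72 pos [559.8 -56.8  93.2] rot [ 1.7981e+02 -3.0000e-02 -1.0630e+01] F [ -1.44 -10.26   4.82] w 10.0 gf 15.0
delta [-172.  -395.1  -58.2] roll 0.014
key top cam 36 [462.26625571 362.85560475  50.09840744]
key scene 20 [460.80627477 361.5385702   50.1970427 ] [451.22459086 350.52139791  48.60057473] [470.12096006 371.96699013  52.08520622]
```

Emit:
arm_command(
  rows=[
    {"delta_pos": [0, 0.6, 0], "roll": 0, "jaw": 5},
    {"delta_pos": [0, 1, 0], "roll": 0, "jaw": 18},
    {"delta_pos": [0, 1, 0], "roll": 0, "jaw": 30},
    {"delta_pos": [0, 1, 0], "roll": 0, "jaw": 40},
    {"delta_pos": [0, 1, 0], "roll": 0, "jaw": 40},
    {"delta_pos": [0, 1, 0], "roll": 0, "jaw": 40},
    {"delta_pos": [0, 1, -5], "roll": 0, "jaw": 40},
    {"delta_pos": [0, 1, -20], "roll": 0, "jaw": 40},
    {"delta_pos": [0, 1, -50], "roll": 0, "jaw": 40},
    {"delta_pos": [0, 1, -80], "roll": 0, "jaw": 40},
    {"delta_pos": [0, 1, -80], "roll": 0, "jaw": 0},
  ],
)

```text
time_s: 23.63
ee_pos: [563.4, -56.5, 179.3]
ee_rot: [-179.9, -0.7, -10.7]
force: [1.8, 0.2, 0.1]
gripper_width: 32.2
gripper_force: 0.0
```

Run:
```python
from plane import *
from pose import tray
c,y=tray((573.5,18.7),79.3,62.2)
print(loc([[*c]],(568.4,1.3),79.35)); go(c,y); togo([463,363,80],-10.7)
```

```text
tray [573.1  18.7] 79.33 195 98
(52, 22) 43 [49.1 18.6]
(12, 28) 50 [ 7.2 26.5]
(49, -22) 50 [ 43.9 -23.7]
(7, -25) 44 [  2.3 -26.5]
[[18.01351675 -1.43239147]]
scene 415 slope x,y deg [ 0.33 -0.11] underside z heel 61.1 mid 61.6 nose L/R [np.float64(61.9), np.float64(62.1)]
top 151 slope x,y deg [-1.01 -0.88] underside z heel 63.7 mid 62.3 nose L/R [np.float64(60.0), np.float64(61.7)]
t 23.78 pos [559.5 -56.1 173.1] rot [-1.800e+02 -1.000e-02 -1.069e+01] F [-0.2  -0.38 -0.57] w 21.0 gf 0.0
delta [-172.6 -394.    93.1] roll 0.002
```

Emit:
arm_command(
  rows=[
    {"delta_pos": [-173, -394, 0], "roll": 0, "jaw": 0},
    {"delta_pos": [-173, -394, 0], "roll": 0, "jaw": 0},
    {"delta_pos": [-173, -394, 0], "roll": 0, "jaw": 0},
    {"delta_pos": [-173, -394, 0], "roll": 0, "jaw": 0},
    {"delta_pos": [-173, -394, 0], "roll": 0, "jaw": 0},
    {"delta_pos": [-173, -394, 0], "roll": 0, "jaw": 0},
    {"delta_pos": [-173, -394, 0], "roll": 0, "jaw": 0},
    {"delta_pos": [-173, -394, 0], "roll": 0, "jaw": 0},
    {"delta_pos": [-173, -394, 0], "roll": 0, "jaw": 0},
    {"delta_pos": [-173, -394, 0], "roll": 0, "jaw": 0},
    {"delta_pos": [-173, -394, 0], "roll": 0, "jaw": 0},
    {"delta_pos": [-173, -394, 0], "roll": 0, "jaw": 0},
    {"delta_pos": [-173, -394, 0], "roll": 0, "jaw": 0},
    {"delta_pos": [-173, -394, 40], "roll": 0, "jaw": 0},
    {"delta_pos": [-173, -394, 80], "roll": 0, "jaw": 0},
    {"delta_pos": [-173, -394, 105], "roll": 0, "jaw": 0},
    {"delta_pos": [-173, -394, 110], "roll": 0, "jaw": 0},
    {"delta_pos": [-173, -394, 110], "roll": 0, "jaw": 0},
  ],
)

```text
time_s: 25.28
ee_pos: [462.2, 360.5, 61.1]
ee_rot: [179.8, 0.2, -10.8]
force: [-0.8, 0.3, 0.1]
gripper_width: 0.5
gripper_force: 0.0
```

Run:
```python
from h import *
togo([463,363,51],-10.7)
g=grab('scene'); cv2.imwrite('pics/s5.png',cv2.resize(g['img'][130:310,200:440],None,fx=3.3,fy=3.3,interpolation=cv2.INTER_CUBIC))
```

```text
t 25.28 pos [462.2 360.5  61.1] rot [179.76   0.18 -10.8 ] F [-0.81  0.29  0.11] w 0.5 gf 0.0
delta [ 0.3 -2.6 10.1] roll -0.02
```

View pics/s5.png

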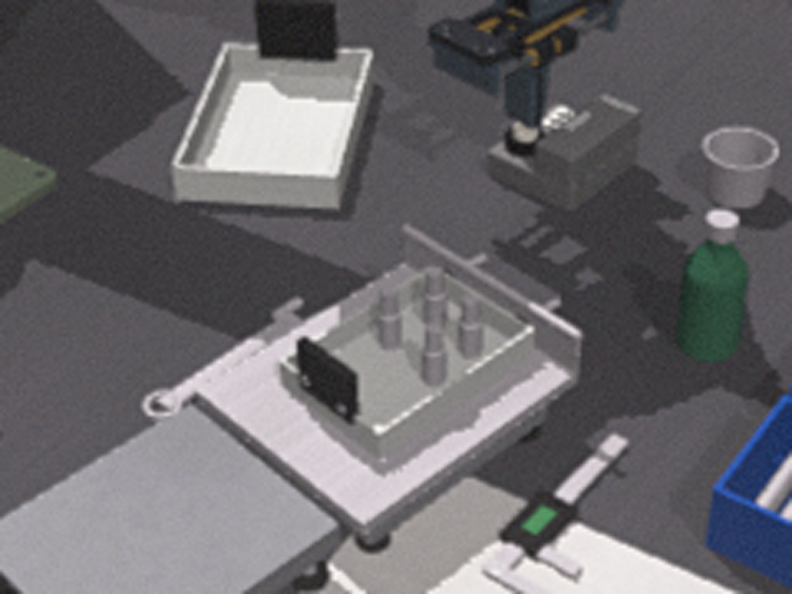

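The tray sits square against the buffers near (470,265) with all four pins upright. The closed fingertip is right over the key at (522,125), so I'm pressing it.

Emit:
arm_command(
  rows=[
    {"delta_pos": [0, -1, 4], "roll": 0, "jaw": 0},
    {"delta_pos": [0, -1, 7], "roll": 0, "jaw": 0},
    {"delta_pos": [0, -1, 10], "roll": 0, "jaw": 0},
    {"delta_pos": [0, -1, 12], "roll": 0, "jaw": 0},
    {"delta_pos": [0, -1, 13.5], "roll": 0, "jaw": 0},
    {"delta_pos": [0, -1, 13.5], "roll": 0, "jaw": 0},
  ],
)

```text
time_s: 25.83
ee_pos: [463.3, 364.2, 49.7]
ee_rot: [-180.0, -0.0, -10.7]
force: [0.6, -0.6, 1.9]
gripper_width: 0.6
gripper_force: 0.9
```

Emit:
arm_command(
  rows=[
    {"delta_pos": [0, 0.5, 1], "roll": 0, "jaw": 0},
    {"delta_pos": [0, 0.5, 2], "roll": 0, "jaw": 0},
    {"delta_pos": [0, 0.5, 3], "roll": 0, "jaw": 0},
    {"delta_pos": [0, 0.5, 4], "roll": 0, "jaw": 0},
    {"delta_pos": [0, 0.5, 4.5], "roll": 0, "jaw": 0},
    {"delta_pos": [0, 0.5, 4.5], "roll": 0, "jaw": 0},
  ],
)

```text
time_s: 26.33
ee_pos: [463.4, 364.1, 46.2]
ee_rot: [-179.9, -0.1, -10.7]
force: [-0.0, 0.9, 7.9]
gripper_width: 0.4
gripper_force: 4.4
```

Emit:
arm_command(
  rows=[
    {"delta_pos": [0, 0, 0.7], "roll": 0, "jaw": 0},
    {"delta_pos": [0, 0, 0.7], "roll": 0, "jaw": 0},
    {"delta_pos": [0, 0, 0.7], "roll": 0, "jaw": 0},
  ],
)

```text
time_s: 26.58
ee_pos: [463.4, 364.1, 46.1]
ee_rot: [-179.9, -0.1, -10.7]
force: [-0.8, -1.2, 12.5]
gripper_width: 0.7
gripper_force: 6.3
```

Emit:
arm_command(
  rows=[
    {"delta_pos": [0, 0, -3], "roll": 0, "jaw": 0},
    {"delta_pos": [0, 0, -6], "roll": 0, "jaw": 0},
    {"delta_pos": [0, 0, -20], "roll": 0, "jaw": 0},
    {"delta_pos": [0, 0, -60], "roll": 0, "jaw": 0},
    {"delta_pos": [0, 0, -100], "roll": 0, "jaw": 0},
    {"delta_pos": [0, 0, -100], "roll": 0, "jaw": 0},
    {"delta_pos": [0, 0, -100], "roll": 0, "jaw": 0},
  ],
)

```text
time_s: 27.17
ee_pos: [463.8, 363.9, 146.2]
ee_rot: [-179.9, -0.2, -10.7]
force: [0.3, 0.2, -0.5]
gripper_width: 0.6
gripper_force: 0.0
```

Run:
```python
from plane import *
from pose import tray
c,y=tray((573.5,18.7),79.3,62.2)
print(loc([[*c]],(568.4,1.3),79.35)); go(c,y); togo([463,363,80],-10.7)
p=world(np.load('pics/top.npz')).reshape(-1,3); d=np.hypot(p[:,0]-463,p[:,1]-363.5); K=(d<10)&(p[:,2]<60); print('key z',K.sum(),p[K].mean(0) if K.any() else 0)
print(env.job_done())
```

```text
tray [573.3  18.8] 79.57 184 91
(52, 22) 45 [49.2 18.8]
(12, 28) 49 [ 7.7 26.7]
(49, -22) 49 [ 44.4 -24.2]
(7, -25) 46 [  1.5 -26.8]
[[18.13199243 -1.52805747]]
scene 421 slope x,y deg [ 0.22 -0.03] underside z heel 61.1 mid 61.4 nose L/R [np.float64(61.7), np.float64(61.8)]
top 309 slope x,y deg [-0.05 -0.09] underside z heel 62.4 mid 62.3 nose L/R [np.float64(62.2), np.float64(62.3)]
t 27.32 pos [461.8 362.5 142.3] rot [ 1.7981e+02  1.5000e-01 -1.0690e+01] F [-0.31  0.24 -0.71] w 0.7 gf 0.0
delta [ 1.3 -0.9 62.3] roll 0.002
key z 4 [464.01438304 367.57423267  50.28175822]
the job is handed in; nothing more can be done
None
```

The job is handed in: the tray is flat and square on the pan against the buffers (about 10 N push), all four pins are upright, and the record key was pressed fully and let up. In a first trial grip on the shelf, before the crossing, the tray came about 6 mm clear of it before I set it back down; during the crossing itself it stayed on the metal.

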